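# Load the wafer slide and throw the contact lever of a mask aligner

## Task

Bring the wafer into contact on the mask aligner: first push the wafer slide in along its channel under the mask until it is fully home against the end stop, then push the contact lever clockwise (seen from above), past its halfway detent, all the way to its second stop. Just push gently with the fingertips: do not grip or lift anything, leave the lever alone until the slide is home, and do not disturb the bottle, the wafer box or the loupe.

Things in the scene. Friction and masses are not known exactly. Their poses are not given: they have to be found in the camera images.
- aligner: Contact stage of a mask aligner, fixed to the bench. Red base plate 250 x 340 x 12 mm. Origin on the bench; at yaw 0 its +x points away from the robot, +y to the robot's left, z up; heights z below are above the bench. The slide's channel, the lever in front of it (-x) and a white housing on the left (+y) stand on the plate.
- channel_home (a point): Where the slide's origin lies when home: on the channel floor, at (30, 0, 18) mm in the aligner's frame. The channel runs along the aligner's y, 74 mm wide between 10 mm rails (tops z = 30), 160 mm towards -y from here, with an end stop 55 mm towards +y. A white mask frame covers it, 44 mm towards -y to 56 towards +y, 94 mm wide, top z = 51.
- housing_top (a point): Centre of the top of the low white housing, z = 58 mm; 150 mm long in the aligner's x, 65 in y; a dial on it reaches z = 71. A micrometer 28 mm thick sticks out of its front at z = 34, to 119 mm from this point towards the aligner's -x.
- wafer_slide: Loose aluminium slide, about 0.3 kg, lying in the channel: plate 71 (x) x 110 (y) x 8 mm with a dark round wafer on top. Origin at the centre of its underside; axes parallel to the aligner's. It starts 45 to 85 mm out (towards the aligner's -y) and is pushed along the aligner's +y. It rubs with about 1 to 3 N.
- slide_tab (a point): Centre of the outer (-y) face of the slide's upright tab, the face to push on. Tab 34 mm wide in x, 10 mm thick in y, its top at z = 62 mm, at the slide's outer end. This point is at z = 50 mm, 55 mm from the slide's origin towards -y. The rails and the channel floor reach on outwards below it.
- lever_pivot (a point): Point on the lever's vertical pivot axis at the height of the middle of the knob (z = 58 mm), at (-30, 20) mm in the aligner's frame. Under the lever arm lies a low steel quadrant (top z = 20 mm); a thin stop pin (top z = 38 mm) stands just beyond each end of the lever's range, 52 mm from the pivot axis.
- lever_knob (a point): Centre of the lever's knob, an upright black cylinder 18 mm in diameter, from z = 38 to 78 mm, standing at the end of the flat steel lever arm, 70 mm from the pivot axis.
- contact_lever (a joint): Lever angle, rad: 0 at its first stop (knob 215 degrees from the aligner's +x, about the pivot), growing clockwise seen from above (knob towards the aligner's +y) to 1.2 at the second stop, a hard end (146 degrees). A sprung detent draws it to 0, 0.6 and 1.2; the humps, topped at 0.3 and 0.9, take about 5 N at the knob. Let go before 0.9 it falls back to 0.6.
- bottle: Bystander: closed amber bottle, 52 mm in diameter, 110 mm high, on the bench. Origin at the centre of its underside.
- wafer_box: Bystander: closed orange wafer box, 114 x 114 x 24 mm, on the bench. Origin at the centre of its underside.
- loupe: Bystander: black loupe, 40 mm in diameter, 46 mm high, standing on the aligner's base plate at its front right. Origin at the centre of its underside.
There are look-alikes about, which are no part of the job. There is more than one size of the wafer_slide; the one meant has the size given above.

How it is judged:
On the way, in this order (a step that is already met when the one before it is completed fails the run):
1. the wafer slide is home against the end stop, within 4 mm, with the lever still at its first stop (y of wafer_slide in the frame of aligner above -0.004 m and value of joint contact_lever below 0.3 rad), for 0.2 s.
2. the lever has reached its second stop (value of joint contact_lever above 1.13 rad), for 0.2 s.
At the end, for the whole second after the job is handed in: The wafer slide lies flat in its channel within 4 mm of the end stop, the lever rests within 0.07 rad of its second stop (1.2 rad), and both are at rest (y of wafer_slide in the frame of aligner above -0.004 m and z of wafer_slide in the frame of aligner below 0.021 m and value of joint contact_lever above 1.13 rad and velocity of joint contact_lever between -0.05 and 0.05 rad/s and linear speed of wafer_slide below 0.01 m/s); the robot touches nothing.
It fails at once if the lever was moved off its first stop (past 0.3 rad) before the slide was home (value of joint contact_lever above 0.3 rad and y of wafer_slide in the frame of aligner below -0.006 m).
It fails at once if the wafer slide was lifted (over 6 mm) or tipped out of its channel (z of wafer_slide in the frame of aligner above 0.024 m or angle between wafer_slide's own z axis and vertical above 0.12 rad).
It fails at once if the slide or the lever was squeezed or pushed hard (over 40 N) (contact force between the fingers and wafer_slide above 40 N or contact force between the fingers and contact_lever above 40 N).
It fails at once if a bystander was moved by over 15 mm (distance of any of bottle, wafer_box, loupe from where it was at the start of the episode above 0.015 m).
It fails at once if a bystander was tipped (angle between any of bottle, loupe, wafer_box's own z axis and vertical above 0.3 rad).
It also fails if it takes over 48 s, if anything falls off the work surface, if the arm or the gripper's body presses on something with over 40 N, if the wrist force passes 120 N, or if a joint passes its speed limit or range.

## Robot

A 6-joint arm with a two-finger parallel gripper is mounted at the origin on the work surface. World frame = base frame: x ahead of the robot, y to its left, z up, the work surface at z = 0. Lengths are in m, angles in rad, forces in N, time in s.
With the tool pointing down it reaches from about 0.25 to 0.725 m from the base axis. Payload 4 kg.
Tool frame: the origin (TCP) lies on the centre line of the jaws, within the pads' length; the fingertips stand 17 mm ahead of it and the grasp point (between the pads) lies 2 mm behind it; z points along the fingers, y is the line along which they close (so a half turn about z gives the same grasp; the last joint's range is limited). The gripper opens to 85 mm and grips with 20 to 120 N. Pads are 22 mm wide; open, the fingers measure 114 mm over their backs; the gripper's body (76 mm by 85 mm) begins 54 mm behind the grasp point. The pads swing forward as they close: fully open they stand 13 mm farther back than shut.
Start: joints at [-1.21, 0.241, 0.005, 1.335, 0, 1.571], TCP at [0.177, -0.468, 0.248] pointing down, gripper open.
Joint ranges: [-2.72, 2.72], [-1.05, 1.87], [-1.09, 1.28], [-1.99, 2.15], [-1.42, 1.44], [-3.14, 3.14]. Speed limits (rad/s): [2.79, 2.79, 3.14, 3.14, 3.14, 3.14].

## Interface

Orientations are given as a unit quaternion [x, y, z, w].
In Python, from workcell import bot, camera, get_calibration gives the robot as it stands.
- The arm moves only by the tool apply_moves, never from a script. Its argument "steps" is a list of rows, each a list of 3 entries, a list of its own where there are three numbers: the shift along the tool's x, y, z as a fraction of full scale, then the turn, a rotation vector about the tool's x, y, z as a fraction of full scale, then the opening, from 0 (shut) to 1 (fully open). A call has exactly 8 rows; each row shifts and turns the commanded pose from where the row before left it, along the tool's axes as they then stand; what a row does not reach is not made up. Full scale, the value 1, is 20 cm for a shift and pi rad for a turn. A row lasts 1/12 s, in which the tool goes at most 41.7 mm and 7.16 degrees, less where a joint would pass 70% of its speed; a pose out of reach is approached as far as the arm can. A call with a number of a shift or a turn outside -1 to 1 is refused whole. A call with a gripper value outside its range is refused whole. The fingers move at their own pace and stop on an object; the grip force is fixed at half the most. Time passes only in rows, so rows that do not move let the fingers close, or fill a call up. It gives the time, the measured TCP pose, the force, the opening and the grip force at its end, in the units of the state.
- bot.get_obs(): the state, without advancing time (a new reading comes with each control period).
- camera(name): name is "scene" or "top"; returns (picture, depth): 384x512x3 uint8, red, green, blue; 384x512 float32, m along the optical axis (not along the pixel's ray), 0 where there is no reading.
- get_calibration(name): a dict with "fov_y" (degrees; the focal length in pixels is half the picture's height over the tangent of half this angle, whatever the lens; pixels are square), "cx", "cy" (the principal point, pixels), "dist_coeffs" ([k1, k2, p1, p2, k3] as OpenCV has them; the pictures are not rectified), "rvec" (rotation vector, rad) and "tvec" (3), from world to camera coordinates, as OpenCV has them. Camera axes: x right, y down, z forward; pixel columns grow to the right and rows downward; lengths in m; the calibration is good to about 2 mm. A picture is of the moment at which its call begins. get_calibration takes no time and is no camera call.
- bot.job_done(): hands the job in; it is judged then, once.
The state is a dict: "clock": time; "joint_pos": joint angles; "joint_vel": joint speeds; "tau": joint torques, N m; "eef_pos": TCP position; "tool_rot": TCP orientation; "ft_force": force on the tool from outside, world axes, zero at the start; "ft_torque": the same for the moment, N m; "grip_width": finger opening in m; "grasp_force": force on a finger pad.
Only numpy, scipy, OpenCV 4.12 (cv2) and the standard library are available. Lean on these libraries where they do the work, as an engineer would, in place of code of your own. Each camera call takes 0.05 s, during which the arm holds its last target. There are 200 camera calls.

## Working session

There is one attempt and no reset: what is moved stays moved. The work goes in short steps, Python scripts to look and compute and a tool call to move; the robot and the scene stay as the last step left them, time stands still between calls to the robot, and variables do not carry over. Pictures are saved under pics/ and viewed, at most 10 in all, crops included, and the job is handed in when it is done.

Besides the shell and the picture viewer there is one more tool, called after "Request:" as name(argument=value, ...) on one line, values as JSON. apply_moves: Moves the arm, as the interface text tells. Its arguments: {"type":"object","properties":{"steps":{"type":"array"}},"required":["steps"]}

```bash
mkdir -p pics; cat > h.py <<'E'
import numpy as np, cv2
from workcell import bot, camera, get_calibration
def cal(n):
    c=get_calibration(n); f=192/np.tan(np.radians(c["fov_y"])/2)
    K=np.array([[f,0,c["cx"]],[0,f,c["cy"]],[0,0,1.]])
    R=cv2.Rodrigues(np.array(c["rvec"],float))[0]
    return K,np.array(c["dist_coeffs"],float),R,np.array(c["tvec"],float).ravel()
def ray(n,uv):
    K,d,R,t=cal(n); p=cv2.undistortPoints(np.array([[uv]],float),K,d)[0,0]
    return -R.T@t, R.T@np.array([p[0],p[1],1.]),
def atz(n,uv,z):
    o,v=ray(n,uv); return o+v*(z-o[2])/v[2]
def atd(n,uv,D):
    o,v=ray(n,uv); return o+v*D[int(round(uv[1])),int(round(uv[0]))]
def proj(n,P):
    K,d,R,t=cal(n); return cv2.projectPoints(np.array(P,float).reshape(-1,1,3),cv2.Rodrigues(R)[0],t,K,d)[0][:,0]
E
python3 - <<'E'
from h import *
for n in("scene","top"):
    im,D=camera(n); np.savez(n+"0.npz",im=im,D=D)
    cv2.imwrite(f"pics/{n}0.png",cv2.resize(im[:,:,::-1],None,fx=1.5,fy=1.5,interpolation=cv2.INTER_CUBIC))
    K,d,R,t=cal(n); print(n,-R.T@t,K[0,0],d)
E
```

```text
scene [ 1.12702717 -0.24493794  0.74266008] 397.54511324760296 [-0.09740882  0.          0.          0.          0.        ]
top [0.41115929 0.01435238 1.18177521] 424.7199916417668 [0.0271452 0.        0.        0.        0.       ]
```

View pics/scene0.png

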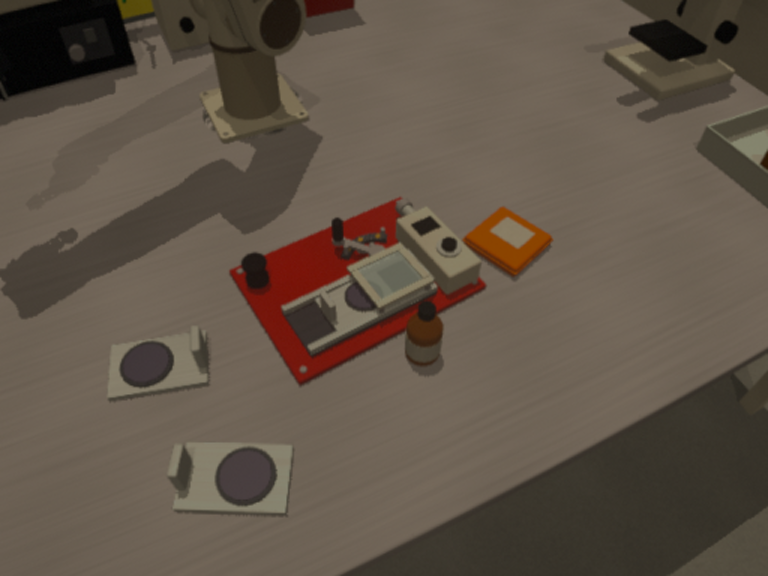

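View pics/top0.png

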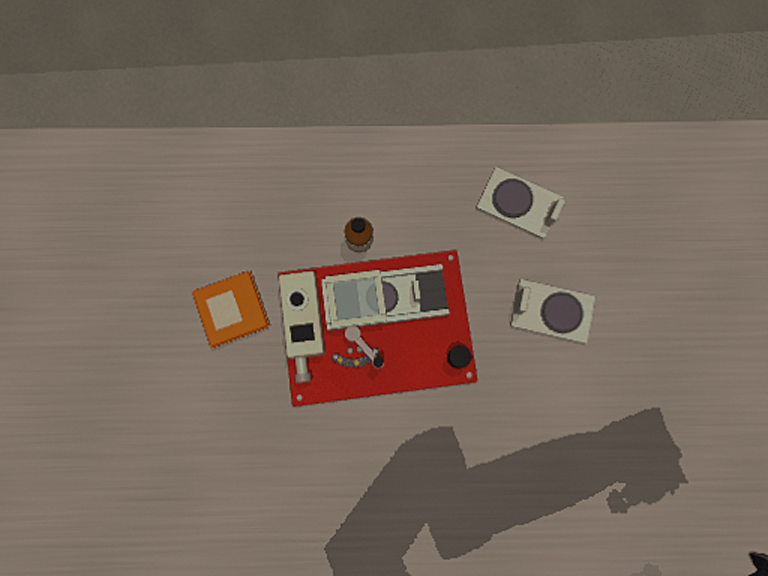

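The red aligner is at (280–475, 250–405) in the top view. There are three slides: the one in the channel (tab at about (415,290)), and two lying on the bench at (520,202) and (553,311). The first is the one lying in the channel, so it is the one meant. I'll fit the aligner pose and confirm it in a crop.

```bash
cat >> h.py <<'E'
def T(p,pose):
    c,s=np.cos(pose[2]),np.sin(pose[2]); p=np.atleast_2d(np.array(p,float))
    return np.c_[pose[0]+c*p[:,0]-s*p[:,1],pose[1]+s*p[:,0]+c*p[:,1],p[:,2]]
E
python3 - <<'E'
from h import *
from scipy.optimize import least_squares
z=np.load("top0.npz"); im,D=z["im"],z["D"]
hsv=cv2.cvtColor(im,cv2.COLOR_RGB2HSV)
m=((hsv[...,0]<5)|(hsv[...,0]>174))&(hsv[...,1]>180)&(hsv[...,2]>60); m=m.astype(np.uint8)
n,l,s,c=cv2.connectedComponentsWithStats(m); k=1+np.argmax(s[1:,4]); 
pts=cv2.findNonZero((l==k).astype(np.uint8)); h=cv2.convexHull(pts)
q=cv2.approxPolyDP(h,6,True)[:,0].astype(float); print(q)
px=np.array([(278,272),(457,251),(477,381),(293,406)])/1.5
loc=[(.125,.17,.012),(.125,-.17,.012),(-.125,-.17,.012),(-.125,.17,.012)]
if len(q)==4:
    px=np.array([q[np.argmin(np.linalg.norm(q-p,axis=1))] for p in px])
f=lambda x:(proj("top",T(loc,x))-px).ravel()
r=least_squares(f,[.45,0,.1]); print("pose",r.x,"res",r.fun.round(1))
pose=r.x; np.save("pose.npy",pose)
# tab top from picture
def inv(P):
    c,s=np.cos(pose[2]),np.sin(pose[2]); d=np.array(P)-[pose[0],pose[1],0]; return np.array([c*d[0]+s*d[1],-s*d[0]+c*d[1],d[2]])
out=cv2.resize(im[150:280,170:335],None,fx=4.8,fy=4.6,interpolation=cv2.INTER_CUBIC)[:,:,::-1].copy()
th=np.radians(215)
chk=loc+[(-.03+.07*np.cos(th),.02+.07*np.sin(th),.078),(-.03,.02,.03)]+[(x,y,.03) for x in(.03-.047,.03+.047) for y in(-.16,)]+[(.03+a,b,.051) for a in(-.047,.047) for b in(-.044,.056)]
for u,v in proj("top",T(chk,pose)): cv2.drawMarker(out,(int((u-169.5)*4.8),int((v-149.5)*4.6)),(0,255,0),0,10,1)
cv2.imwrite("pics/crop1.png",out)
E
```

```text
[[317. 253.]
 [195. 270.]
 [186. 182.]
 [303. 167.]]
pose [0.5499596  0.0008682  0.11866792] res [-1.6 -1.   1.  -1.4  1.4  1.1 -0.8  1. ]
```

View pics/crop1.png

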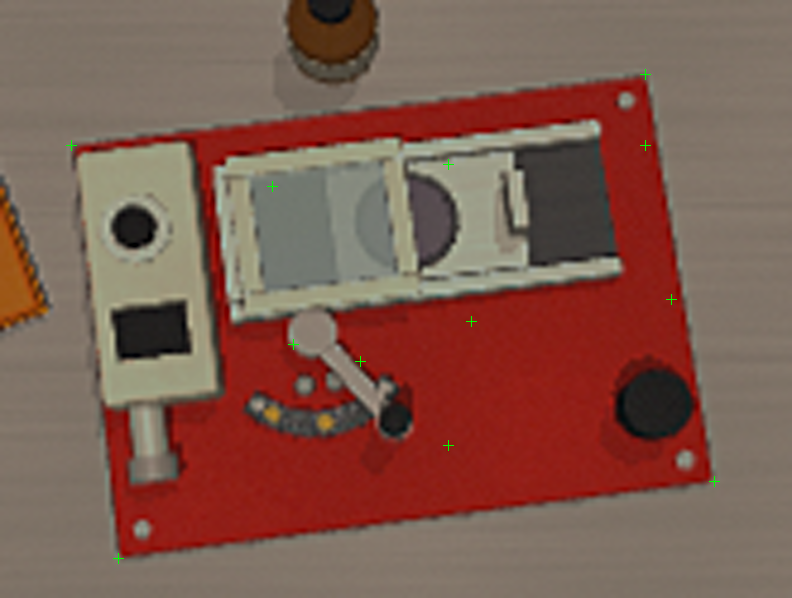

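The channel slide is confirmed: the tab sits at its outer end, at crop (515,205). The overlay is shifted by a constant offset, so the plate is not centred on the origin. I'll refit with the plate offset left free.

```bash
cat >> h.py <<'E'
def inv(P,pose):
    c,s=np.cos(pose[2]),np.sin(pose[2]); d=np.array(P)-[pose[0],pose[1],0]; return np.array([c*d[0]+s*d[1],-s*d[0]+c*d[1],d[2]])
E
python3 - <<'E'
from h import *
from scipy.optimize import least_squares
z=np.load("top0.npz"); im,D=z["im"],z["D"]
C=lambda u,v:(u/4.8+169.5,v/4.6+149.5)
th=np.radians(215)
kn=(-.03+.07*np.cos(th),.02+.07*np.sin(th),.078)
feat=[((.077,-.16,.03),(600,123)),((-.017,-.16,.03),(622,270)),((.077,-.044,.051),(400,141)),((-.017,-.044,.051),(420,292)),((-.03,.02,.034),(312,331)),(kn,(396,416))]
pl=np.array([(.125,.17,.012),(.125,-.17,.012),(-.125,-.17,.012),(-.125,.17,.012)])
px=np.array([(186,182),(303.5,166),(317.5,253.5),(194.5,270.5)])
F=np.array([C(*f[1]) for f in feat])
def f(x):
    return np.r_[(proj("top",T([g[0] for g in feat],x))-F).ravel(),(proj("top",T(pl+[x[3],x[4],0],x))-px).ravel()]
r=least_squares(f,[.56,.02,.12,0,0],loss="soft_l1",f_scale=1); p=r.x; print("pose",p.round(4)); print(f(p).reshape(-1,2).round(1))
np.save("pose.npy",p[:3]); p=p[:3]
# tab top outer edge, z .062
for uv in[(524,170),(528,232),(519,200)]: print("tab",inv(atz("top",C(*uv),.062),p).round(4))
print("tab depth",inv(atd("top",C(520,185),D),p).round(4),inv(atd("top",C(515,205),D),p).round(4),"knob",inv(atd("top",C(396,416),D),p).round(4),inv(atd("top",C(390,230),D),p).round(4))
print("loupe",inv(atz("top",C(655,402),.046),p),"bottle",atz("top",C(332,5),.11))
print("world home",T((.03,0,.018),p),"pivot",T((-.03,.02,.058),p),"knob",T(kn,p))
# scene check overlay
zs=np.load("scene0.npz"); o=cv2.resize(zs["im"][120:265,140:335],None,fx=4,fy=4,interpolation=cv2.INTER_CUBIC)[:,:,::-1].copy()
P=[f_[0] for f_ in feat]+[(-.017,.056,.051),(.077,.056,.051)]
for u,v in proj("scene",T(P,p)): cv2.drawMarker(o,(int((u-139.5)*4),int((v-119.5)*4)),(0,255,0),0,10,1)
cv2.imwrite("pics/crop2.png",o)
E
```

```text
pose [ 0.5668  0.0282  0.1177 -0.0199 -0.0253]
[[-0.5 -0.8]
 [ 0.1  0.6]
 [-0.1 -0.9]
 [ 0.4  0.3]
 [-0.   0.4]
 [ 0.2  0. ]
 [-1.5 -1. ]
 [ 0.6 -0.4]
 [ 0.9  0.6]
 [-0.4  0.4]]
tab [ 0.0461 -0.1101  0.062 ]
tab [ 0.0095 -0.107   0.062 ]
tab [ 0.0288 -0.1047  0.062 ]
tab depth [ 0.0376 -0.1066  0.0617] [ 0.0268 -0.1024  0.0585] knob [-0.0872 -0.0197  0.0781] [ 0.0228 -0.0314  0.0486]
loupe [-0.0960147  -0.16406236  0.046     ] bottle [0.71287938 0.0300624  0.11      ]
world home [[0.59654498 0.03175381 0.018     ]] pivot [[0.53461113 0.04456783 0.058     ]] knob [[ 0.48238343 -0.00203976  0.078     ]]
```

View pics/crop2.png

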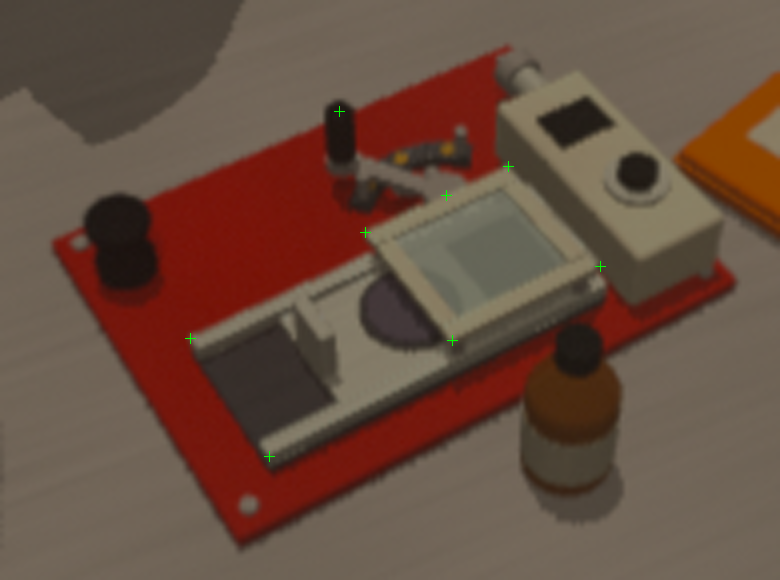

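The overlay fits within about 1 px. The tab face is at local y ≈ -0.108, so the slide is about 53 mm out, which agrees with the 45–85 mm given. Next I'll work out the approach moves.

```bash
cat >> h.py <<'E'
from scipy.spatial.transform import Rotation as Ro
def go(local,yaw_al=None):
    """print shift in tool axes (full-scale units) to local aligner target, and tool axes in the aligner frame"""
    pose=np.load("pose.npy"); o=bot.get_obs(); R=Ro.from_quat(o["tool_rot"]).as_matrix()
    A=Ro.from_euler("z",pose[2]).as_matrix(); M=A.T@R
    print("t",o["clock"],"local",(inv(o["eef_pos"],pose)*1000).round(1),"F al",(A.T@o["ft_force"]).round(1),"grip",round(o["grip_width"],4))
    print("tool axes in aligner (cols)\n",M.round(3))
    for l in local:
        d=T(l,pose)[0]-o["eef_pos"]; print(l,"shift",(R.T@d/.2).round(4),"rows>=",np.linalg.norm(d)/.0417)
E
python3 - <<'E'
from h import *
o=bot.get_obs(); print(o["joint_pos"],o["ft_force"])
go([(.03,-.15,.15),(.03,-.15,.06)])
E
```

```text
[-1.21001816e+00  2.41343619e-01  3.84719019e-03  1.33521742e+00
  2.64895029e-05  1.57078686e+00] [ 0.15767509 -0.70209195 -0.22380992]
t 0.1 local [-445.9 -446.2  247.5] F al [ 0.1 -0.7 -0.2] grip 0.0856
tool axes in aligner (cols)
 [[ 0.971  0.241 -0.   ]
 [ 0.241 -0.971  0.002]
 [ 0.    -0.002 -1.   ]]
(0.03, -0.15, 0.15) shift [ 2.6662 -0.864   0.4892] rows>= 13.645466294022619
(0.03, -0.15, 0.06) shift [ 2.6662 -0.8631  0.9392] rows>= 14.175647042216308
```

Request:
apply_moves(steps=[[[0,0,0],[0,0,0.0388],0],[[0,0,0],[0,0,0.0388],0],[[0.165,-0.1,0],[0,0,0],0],[[0.165,-0.1,0],[0,0,0],0],[[0.165,-0.1,0],[0,0,0],0],[[0.165,-0.1,0],[0,0,0],0],[[0.165,-0.1,0],[0,0,0],0],[[0.165,-0.1,0],[0,0,0],0]])

```text
clock: 0.77
eef_pos: [0.3601, -0.324, 0.248]
tool_rot: [0.998, 0.058, -0.0, -0.0]
ft_force: [0.4, -0.1, 0.1]
grip_width: -0.0001
grasp_force: 0.0
```

Request:
apply_moves(steps=[[[0.165,-0.1,0],[0,0,0],0],[[0.165,-0.1,0],[0,0,0],0],[[0.165,-0.1,0],[0,0,0],0],[[0.165,-0.1,0],[0,0,0],0],[[0.165,-0.1,0],[0,0,0],0],[[0.165,-0.1,0],[0,0,0],0],[[0.165,-0.1,0],[0,0,0],0],[[0,0,0],[0,0,0],0]])

```text
clock: 1.43
eef_pos: [0.5766, -0.1547, 0.2465]
tool_rot: [0.998, 0.062, 0.001, -0.001]
ft_force: [-0.6, -0.5, -0.8]
grip_width: -0.0001
grasp_force: 0.0
```

```bash
python3 - <<'E'
from h import *
go([(.03,-.15,.12),(.03,-.15,.06)])
E
```

```text
t 1.4333 local [ -11.7 -182.8  246.5] F al [-0.6 -0.4 -0.8] grip -0.0001
tool axes in aligner (cols)
 [[ 1.     0.006  0.001]
 [ 0.006 -1.     0.002]
 [ 0.001 -0.002 -1.   ]]
(0.03, -0.15, 0.12) shift [ 0.209  -0.1611  0.633 ] rows>= 3.289285786129899
(0.03, -0.15, 0.06) shift [ 0.2086 -0.1604  0.933 ] rows>= 4.649540114495333
```

Request:
apply_moves(steps=[[[0.1,-0.08,0],[0,0,0],0],[[0.109,-0.08,0],[0,0,0],0],[[0,0,0.18],[0,0,0],0],[[0,0,0.18],[0,0,0],0],[[0,0,0.18],[0,0,0],0],[[0,0,0.18],[0,0,0],0],[[0,0,0.14],[0,0,0],0],[[0,0,0.07],[0,0,0],0]])

```text
clock: 2.1
eef_pos: [0.6063, -0.1222, 0.0569]
tool_rot: [0.998, 0.059, -0.004, -0.001]
ft_force: [0.5, -0.4, -0.4]
grip_width: 0.0002
grasp_force: 0.0
```

```bash
python3 - <<'E'
from h import *
go([(.03,-.15,.06),(.03,-.1225,.06),(.03,-.0695,.06)])
im,D=camera("scene"); o=cv2.resize(im[100:290,120:350],None,fx=3,fy=3,interpolation=cv2.INTER_CUBIC)
cv2.imwrite("pics/s1.png",o[:,:,::-1])
E
```

```text
t 2.1 local [  21.6 -154.    56.9] F al [ 0.4 -0.5 -0.4] grip 0.0002
tool axes in aligner (cols)
 [[ 1.    -0.001 -0.008]
 [-0.001 -1.     0.003]
 [-0.008 -0.003 -1.   ]]
(0.03, -0.15, 0.06) shift [ 0.0418 -0.0203 -0.0159] rows>= 0.23578069701938892
(0.03, -0.1225, 0.06) shift [ 0.0417 -0.1578 -0.0156] rows>= 0.7864887186873146
(0.03, -0.0695, 0.06) shift [ 0.0416 -0.4228 -0.0148] rows>= 2.0389069941643543
```

View pics/s1.png

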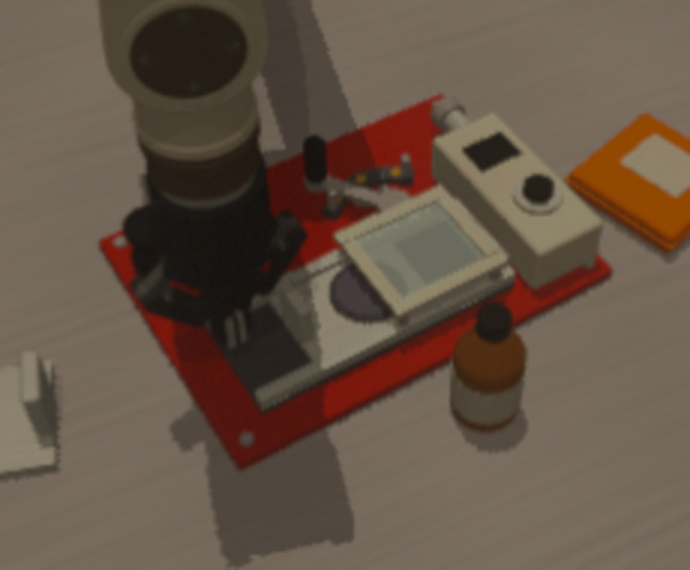

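The fingertips are at (235,325), outside and in line with the tab at (295,290), and the loupe is clear. I'll push now.

Request:
apply_moves(steps=[[[0.042,-0.04,-0.015],[0,0,0],0],[[0,-0.03,0],[0,0,0],0],[[0,-0.03,0],[0,0,0],0],[[0,-0.03,0],[0,0,0],0],[[0,-0.02,0],[0,0,0],0],[[0,-0.02,0],[0,0,0],0],[[0,-0.02,0],[0,0,0],0],[[0,-0.02,0],[0,0,0],0]])

```text
clock: 2.82
eef_pos: [0.6143, -0.0807, 0.0665]
tool_rot: [0.998, 0.058, 0.001, 0.001]
ft_force: [0.7, -3.4, 2.3]
grip_width: 0.0
grasp_force: 1.6
```

```bash
python3 - <<'E'
from h import *
go([(.03,-.0695,.06)])
E
```

```text
t 2.8167 local [  34.4 -113.7   66.5] F al [ 0.3 -3.4  2.3] grip 0.0
tool axes in aligner (cols)
 [[ 1.    -0.001  0.002]
 [-0.001 -1.    -0.002]
 [ 0.002  0.002 -1.   ]]
(0.03, -0.0695, 0.06) shift [-0.0225 -0.2211  0.0319] rows>= 1.0767879734831518
```

Request:
apply_moves(steps=[[[-0.004,-0.02,0.004],[0,0,0],0],[[-0.004,-0.02,0.004],[0,0,0],0],[[-0.004,-0.02,0.004],[0,0,0],0],[[-0.004,-0.02,0.004],[0,0,0],0],[[0,-0.02,0],[0,0,0],0],[[0,-0.02,0],[0,0,0],0],[[0,0,0],[0,0,0],0],[[0,0,0],[0,0,0],0]])

```text
clock: 3.48
eef_pos: [0.6067, -0.0556, 0.0616]
tool_rot: [0.998, 0.059, -0.001, -0.001]
ft_force: [-0.2, -0.6, -0.6]
grip_width: 0.0003
grasp_force: 0.4
```

```bash
python3 - <<'E'
from h import *
go([(.03,-.0695,.06)])
E
```

```text
t 3.4833 local [ 29.9 -88.   61.6] F al [-0.3 -0.5 -0.6] grip 0.0003
tool axes in aligner (cols)
 [[ 1.     0.    -0.002]
 [ 0.    -1.     0.002]
 [-0.002 -0.002 -1.   ]]
(0.03, -0.0695, 0.06) shift [ 0.0007 -0.0925  0.0081] rows>= 0.44518751150414443
```

Request:
apply_moves(steps=[[[0,-0.015,0],[0,0,0],0],[[0,-0.015,0],[0,0,0],0],[[0,-0.015,0],[0,0,0],0],[[0,-0.015,0],[0,0,0],0],[[0,-0.01,0],[0,0,0],0],[[0,-0.005,0],[0,0,0],0],[[0,0,0],[0,0,0],0],[[0,0,0],[0,0,0],0]])

```text
clock: 4.15
eef_pos: [0.6055, -0.0412, 0.062]
tool_rot: [0.998, 0.059, -0.0, -0.001]
ft_force: [-0.6, -0.1, -0.8]
grip_width: -0.0003
grasp_force: 0.0
```

```bash
python3 - <<'E'
from h import *
go([(.03,-.0695,.06)])
E
```

```text
t 4.15 local [ 30.3 -73.5  62. ] F al [-0.6 -0.1 -0.8] grip -0.0003
tool axes in aligner (cols)
 [[ 1.    -0.    -0.   ]
 [-0.    -1.     0.001]
 [-0.    -0.001 -1.   ]]
(0.03, -0.0695, 0.06) shift [-0.0016 -0.0198  0.01  ] rows>= 0.10668123714078688
```

Request:
apply_moves(steps=[[[0,-0.005,0],[0,0,0],0],[[0,-0.005,0],[0,0,0],0],[[0,-0.005,0],[0,0,0],0],[[0,-0.005,0],[0,0,0],0],[[0,0,0],[0,0,0],0],[[0,0,0],[0,0,0],0],[[0,0,0],[0,0,0],0],[[0,0,0],[0,0,0],0]])

```text
clock: 4.82
eef_pos: [0.6052, -0.0378, 0.0621]
tool_rot: [0.998, 0.058, -0.0, -0.0]
ft_force: [0.3, -0.9, -0.8]
grip_width: 0.0002
grasp_force: 0.5
```

Request:
apply_moves(steps=[[[0,-0.005,0],[0,0,0],0],[[0,-0.005,0],[0,0,0],0],[[0,0,0],[0,0,0],0],[[0,0,0],[0,0,0],0],[[0,0,0],[0,0,0],0],[[0,0,0],[0,0,0],0],[[0,0,0],[0,0,0],0],[[0,0,0],[0,0,0],0]])

```text
clock: 5.48
eef_pos: [0.605, -0.0369, 0.0622]
tool_rot: [0.998, 0.058, -0.0, 0.001]
ft_force: [-0.1, -4.6, -0.5]
grip_width: -0.0003
grasp_force: 2.5
```

```bash
python3 - <<'E'
from h import *
go([(.03,-.0695,.06)])
im,D=camera("top"); o=cv2.resize(im[150:280,170:335],None,fx=4.8,fy=4.6,interpolation=cv2.INTER_CUBIC)
cv2.imwrite("pics/t2.png",o[:,:,::-1])
im,D=camera("scene"); o=cv2.resize(im[130:260,170:330],None,fx=4.5,fy=4.5,interpolation=cv2.INTER_CUBIC)
cv2.imwrite("pics/s2.png",o[:,:,::-1])
E
```

```text
t 5.4833 local [ 30.3 -69.2  62.2] F al [-0.6 -4.5 -0.5] grip -0.0003
tool axes in aligner (cols)
 [[ 1.    -0.002 -0.   ]
 [-0.002 -1.    -0.002]
 [-0.     0.002 -1.   ]]
(0.03, -0.0695, 0.06) shift [-0.0017  0.0014  0.011 ] rows>= 0.05364280565212647
```

View pics/s2.png

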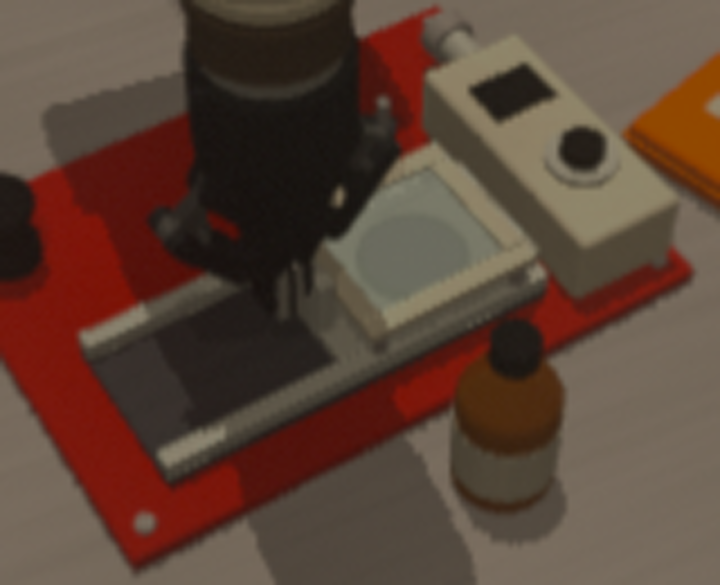

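The wafer disc is under the mask window, and the tab is right at the mask edge. The finger face is at -54.7 mm against an expected -55, and the force is rising. One more small push should confirm the stop.

Request:
apply_moves(steps=[[[0,-0.005,0],[0,0,0],0],[[0,-0.005,0],[0,0,0],0],[[0,0,0],[0,0,0],0],[[0,0,0],[0,0,0],0],[[0,0,0],[0,0,0],0],[[0,0,0],[0,0,0],0],[[0,0,0],[0,0,0],0],[[0,0,0],[0,0,0],0]])

```text
clock: 6.25
eef_pos: [0.6051, -0.0367, 0.0626]
tool_rot: [0.998, 0.057, 0.0, 0.003]
ft_force: [-0.3, -9.5, 1.6]
grip_width: 0.0
grasp_force: 4.6
```

```bash
python3 - <<'E'
from h import *
th=np.radians(215); k=np.array([-.03+.07*np.cos(th),.02+.07*np.sin(th)]); print(k)
go([(.03,-.0695,.06)])
E
```

```text
[-0.08734064 -0.02015035]
t 6.25 local [ 30.4 -69.   62.6] F al [-1.4 -9.4  1.6] grip 0.0
tool axes in aligner (cols)
 [[ 1.    -0.003  0.   ]
 [-0.003 -1.    -0.005]
 [ 0.     0.005 -1.   ]]
(0.03, -0.0695, 0.06) shift [-0.002   0.0026  0.0131] rows>= 0.06458316642208539
```

The slide is home: 9.5 N with no motion. Backing off, lifting and moving over to the near side of the lever.

Request:
apply_moves(steps=[[[0,0.04,0],[0,0,0],0],[[0,0.05,0],[0,0,0],0],[[0,0,-0.15],[0,0,0],0],[[0,0,-0.15],[0,0,0],0],[[-0.1,0,0],[0,0,0],0],[[-0.18,0,0],[0,0,0],0],[[-0.18,-0.03,0],[0,0,0],0],[[-0.16,-0.03,0],[0,0,0],0]])

```text
clock: 6.92
eef_pos: [0.4805, -0.0542, 0.122]
tool_rot: [0.998, 0.058, -0.0, -0.001]
ft_force: [-0.6, 0.7, 0.7]
grip_width: -0.0001
grasp_force: 0.0
```

Request:
apply_moves(steps=[[[0,0,0],[0,0,0],0],[[0,0,0],[0,0,0],0],[[0,0,0],[0,0,0],0],[[0,0,0],[0,0,0],0],[[0,0,0],[0,0,0],0],[[0,0,0],[0,0,0],0],[[0,0,0],[0,0,0],0],[[0,0,0],[0,0,0],0]])

```text
clock: 7.58
eef_pos: [0.4827, -0.0543, 0.1219]
tool_rot: [0.998, 0.059, -0.0, -0.0]
ft_force: [-1.1, -0.1, 0.1]
grip_width: 0.0
grasp_force: 0.0
```

```bash
python3 - <<'E'
from h import *
go([(-.095,-.065,.063)])
p=np.load("pose.npy")
im,D=camera("top"); np.savez("top1.npz",im=im,D=D); o=cv2.resize(im[150:280,170:335],None,fx=4.8,fy=4.6,interpolation=cv2.INTER_CUBIC)
cv2.imwrite("pics/t3.png",o[:,:,::-1])
im,D=camera("scene"); o=cv2.resize(im[120:265,140:335],None,fx=4,fy=4,interpolation=cv2.INTER_CUBIC)[:,:,::-1].copy()
# expected home tab top edge (outer)
for u,v in proj("scene",T([(.013,-.055,.062),(.047,-.055,.062),(-.087,-.02,.078)],p)): cv2.drawMarker(o,(int((u-139.5)*4),int((v-119.5)*4)),(0,255,0),0,10,1)
cv2.imwrite("pics/s3.png",o)
E
```

```text
t 7.5833 local [-93.1 -72.  121.9] F al [-1.1  0.1  0.1] grip 0.0
tool axes in aligner (cols)
 [[ 1.    -0.001 -0.   ]
 [-0.001 -1.     0.   ]
 [-0.    -0.    -1.   ]]
(-0.095, -0.065, 0.063) shift [-0.0094 -0.0352  0.2946] rows>= 1.4239195662501254
```

View pics/s3.png

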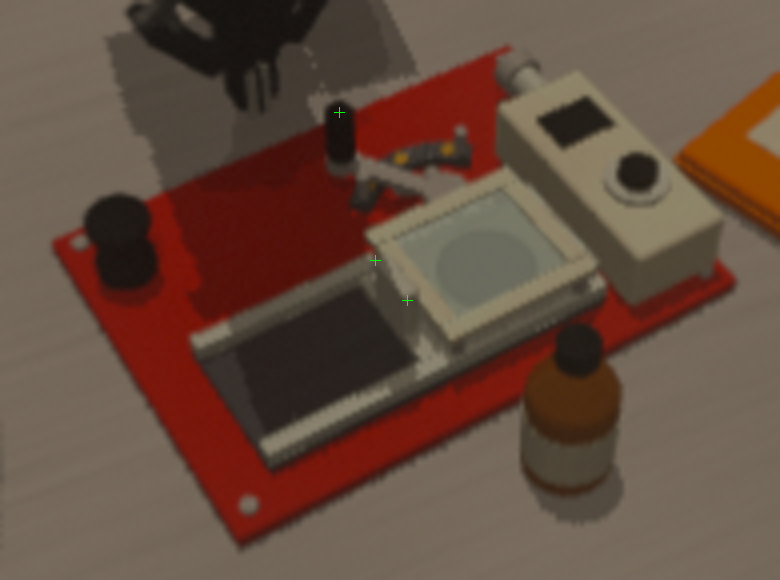

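The slide's tab sits on the predicted home marks, and the lever is still at its first stop at (340,112). Descending beside the knob, then pushing along +y.

Request:
apply_moves(steps=[[[-0.01,0,0.15],[0,0,0],0],[[0,0,0.1],[0,0,0],0],[[0,0,0.045],[0,0,0],0],[[0,-0.03,0],[0,0,0],0],[[0,-0.03,0],[0,0,0],0],[[0,-0.03,0],[0,0,0],0],[[0,-0.02,0],[0,0,0],0],[[0,0,0],[0,0,0],0]])

```text
clock: 8.35
eef_pos: [0.4786, -0.0316, 0.0643]
tool_rot: [0.998, 0.059, 0.001, 0.0]
ft_force: [-0.1, -0.8, 0.3]
grip_width: -0.0001
grasp_force: 0.0
```

```bash
python3 - <<'E'
from h import *
go([(-.095,.0355,.063)])
E
```

```text
t 8.35 local [-94.6 -49.1  64.3] F al [-0.2 -0.7  0.3] grip -0.0001
tool axes in aligner (cols)
 [[ 1.     0.001  0.002]
 [ 0.001 -1.    -0.   ]
 [ 0.002  0.    -1.   ]]
(-0.095, 0.0355, 0.063) shift [-0.0016 -0.4229  0.0062] rows>= 2.0287403208699857
```

Request:
apply_moves(steps=[[[0,-0.02,0.005],[0,0,0],0],[[0,-0.02,0],[0,0,0],0],[[0,-0.02,0],[0,0,0],0],[[0,-0.02,0],[0,0,0],0],[[0,-0.02,0],[0,0,0],0],[[0,-0.02,0],[0,0,0],0],[[0,-0.02,0],[0,0,0],0],[[0,-0.02,0],[0,0,0],0]])

```text
clock: 9.02
eef_pos: [0.4738, -0.0007, 0.0621]
tool_rot: [0.998, 0.058, -0.0, -0.0]
ft_force: [-0.4, -0.6, 0.1]
grip_width: 0.0001
grasp_force: 0.0
```

Request:
apply_moves(steps=[[[0,-0.015,0],[0,0,0],0],[[0,-0.015,0],[0,0,0],0],[[0,-0.015,0],[0,0,0],0],[[0,-0.015,0],[0,0,0],0],[[0,-0.015,0],[0,0,0],0],[[0,-0.015,0],[0,0,0],0],[[0,0,0],[0,0,0],0],[[0,0,0],[0,0,0],0]])

```text
clock: 9.68
eef_pos: [0.4718, 0.0168, 0.0622]
tool_rot: [0.998, 0.058, -0.0, 0.0]
ft_force: [-0.5, -2.7, 2.4]
grip_width: -0.0
grasp_force: 1.4
```

```bash
python3 - <<'E'
from h import *
go([(-.095,.0355,.063)])
E
```

```text
t 9.6833 local [-95.6  -0.2  62.2] F al [-0.8 -2.6  2.4] grip -0.0
tool axes in aligner (cols)
 [[ 1.    -0.001 -0.   ]
 [-0.001 -1.    -0.001]
 [-0.     0.001 -1.   ]]
(-0.095, 0.0355, 0.063) shift [ 0.0028 -0.1786 -0.0042] rows>= 0.8569491079675237
```

Request:
apply_moves(steps=[[[0,-0.015,0],[0,0,0],0],[[0,-0.015,0],[0,0,0],0],[[0,-0.015,0],[0,0,0],0],[[0,-0.015,0],[0,0,0],0],[[0,-0.015,0],[0,0,0],0],[[0,-0.015,0],[0,0,0],0],[[0,-0.015,0],[0,0,0],0],[[0,-0.015,0],[0,0,0],0]])

```text
clock: 10.35
eef_pos: [0.4689, 0.0418, 0.0619]
tool_rot: [0.998, 0.059, -0.0, -0.001]
ft_force: [-0.9, -0.0, -0.6]
grip_width: 0.0003
grasp_force: 0.0
```

Request:
apply_moves(steps=[[[0,-0.015,0],[0,0,0],0],[[0,-0.01,0],[0,0,0],0],[[0,-0.01,0],[0,0,0],0],[[0,-0.005,0],[0,0,0],0],[[0,0,0],[0,0,0],0],[[0,0,0],[0,0,0],0],[[0,0,0],[0,0,0],0],[[0,0,0],[0,0,0],0]])

```text
clock: 11.02
eef_pos: [0.4682, 0.0487, 0.0621]
tool_rot: [0.998, 0.058, 0.0, -0.0]
ft_force: [0.3, -0.3, -0.3]
grip_width: -0.0001
grasp_force: 0.0
```

```bash
python3 - <<'E'
from h import *
go([(-.095,.0355,.063)])
E
```

```text
t 11.0167 local [-95.5  31.9  62.1] F al [ 0.2 -0.3 -0.3] grip -0.0001
tool axes in aligner (cols)
 [[ 1.    -0.001  0.   ]
 [-0.001 -1.     0.   ]
 [ 0.    -0.    -1.   ]]
(-0.095, 0.0355, 0.063) shift [ 0.0022 -0.0182 -0.0044] rows>= 0.09034514922091044
```

Request:
apply_moves(steps=[[[0,-0.005,0],[0,0,0],0],[[0,-0.005,0],[0,0,0],0],[[0,-0.005,0],[0,0,0],0],[[0,-0.005,0],[0,0,0],0],[[0,-0.005,0],[0,0,0],0],[[0,0,0],[0,0,0],0],[[0,0,0],[0,0,0],0],[[0,0,0],[0,0,0],0]])

```text
clock: 11.68
eef_pos: [0.4677, 0.0526, 0.0621]
tool_rot: [0.998, 0.058, 0.0, 0.001]
ft_force: [0.6, -5.0, -0.5]
grip_width: -0.0001
grasp_force: 2.6
```

```bash
python3 - <<'E'
from h import *
go([(-.095,.0355,.063)])
E
```

```text
t 11.6833 local [-95.5  35.8  62.1] F al [-0.  -5.  -0.5] grip -0.0001
tool axes in aligner (cols)
 [[ 1.    -0.002  0.   ]
 [-0.002 -1.    -0.003]
 [ 0.     0.003 -1.   ]]
(-0.095, 0.0355, 0.063) shift [ 0.0023  0.0017 -0.0044] rows>= 0.025120658268313358
```

The fingers met the hard stop at y = 35.8 mm against 35.6 expected. Retreating, then checking.

Request:
apply_moves(steps=[[[0,0.04,0],[0,0,0],0],[[0,0.1,0],[0,0,0],0],[[-0.05,0.1,-0.1],[0,0,0],0],[[-0.05,0.05,-0.18],[0,0,0],0],[[-0.1,0.05,-0.15],[0,0,0],0],[[-0.15,0,-0.1],[0,0,0],0],[[-0.15,0,0],[0,0,0],0],[[0,0,0],[0,0,0],0]])

```text
clock: 12.35
eef_pos: [0.3712, -0.0257, 0.1686]
tool_rot: [0.998, 0.058, -0.001, -0.001]
ft_force: [-2.1, 0.2, -0.9]
grip_width: 0.0002
grasp_force: 0.0
```

Request:
apply_moves(steps=[[[0,0,0],[0,0,0],0],[[0,0,0],[0,0,0],0],[[0,0,0],[0,0,0],0],[[0,0,0],[0,0,0],0],[[0,0,0],[0,0,0],0],[[0,0,0],[0,0,0],0],[[0,0,0],[0,0,0],0],[[0,0,0],[0,0,0],0]])

```text
clock: 13.02
eef_pos: [0.3763, -0.0254, 0.1679]
tool_rot: [0.998, 0.059, -0.0, -0.0]
ft_force: [0.1, 0.3, -0.6]
grip_width: -0.0001
grasp_force: 0.0
```

```bash
python3 - <<'E'
from h import *
p=np.load("pose.npy"); th=np.radians(146)
im,D=camera("scene"); o=cv2.resize(im[120:265,140:335],None,fx=4,fy=4,interpolation=cv2.INTER_CUBIC)[:,:,::-1].copy()
for u,v in proj("scene",T([(.013,-.055,.062),(.047,-.055,.062),(-.03+.07*np.cos(th),.02+.07*np.sin(th),.078)],p)): cv2.drawMarker(o,(int((u-139.5)*4),int((v-119.5)*4)),(0,255,0),0,10,1)
cv2.imwrite("pics/s4.png",o)
E
```

```text
(no output)
```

View pics/s4.png

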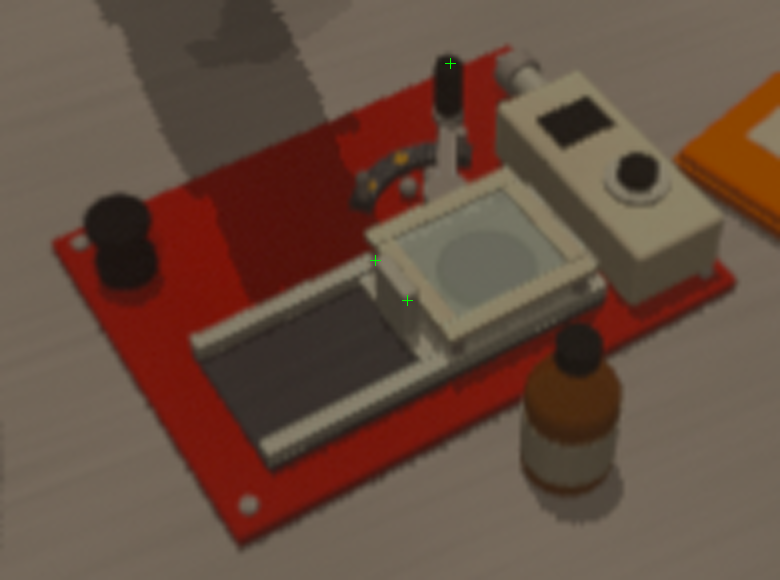

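The knob is on the 146° mark at (450,63), the slide is home, and the bystanders have not moved.

```bash
python3 -c "
from workcell import bot; print(bot.job_done())"
```

```text
the job is handed in; nothing more can be done
None
```

The job is handed in: the slide is home against its end stop, the lever is at its second stop, the bystanders look undisturbed, and the arm is clear; the hand-in call returned no verdict.

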